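Slide the skewer rest onto its dovetail rail and clamp it

TASK

Pick up the skewer-rest carriage, slide it onto the dovetail rail from the rail's open end, nose first, and push it gently until it is fully home against the red stop. Then turn its orange side knob clockwise until the clamp grips the rail firmly, without forcing it, with the carriage still tight against the stop, and let go. Do not ram the stop or the rail, and leave the other things where they are.

Things in the scene. Friction and masses are not known exactly. Their poses are not given: they have to be found in the camera images.
- rail: Fixed aluminium dovetail rail on a 176 x 64 x 8 mm steel foot. Origin under its middle at table height; +x is the way the carriage slides on, z up. The dovetail runs from x -70 mm (open end) to +80 mm; flat top 41 mm wide, 40 mm above the table; flanks lean in 30 degrees to a 26 mm neck at 24 mm height.
- rail_entry (a point): Middle of the rail's top edge at its open end (rail x -70 mm, 40 mm high); axes as the rail's.
- rail_nose: The first 12 mm of the dovetail at its open end, tapered: 2 mm narrower per side and 1.5 mm lower at the tip. Origin and axes as the rail's
- stop: Red rigid end stop clamped across the rail, 118 to 134 mm from the open end (differs). 16 mm along the rail, 52 mm wide, top 50 mm high. Origin at table height below its contact face; axes as the rail's.
- stop_face (a point): Middle of the stop's contact face, 45 mm above the table; axes as the rail's.
- carriage: Loose skewer-rest carriage, about 0.4 kg (varies): grey body 70 x 70 mm, 25 mm high, dovetail groove below along x. Origin mid-underside; x forward (enters the rail first), z up. Stands on the table at first; on the rail the underside is 25 mm up. Groove play 1.5 mm each side, 2.5 mm up; a sprung roller (3 to 5 N) in its +y side presses on the rail and makes it drag. A lug at -y carries the knob.
- carriage_grip (a point): Middle of the steel upright on the carriage, to hold it by: 48 mm above the underside (73 mm above the table on the rail), axes as the carriage's. The upright is 12 mm thick (x), 36 mm wide (y), from 25 to 69 mm above the underside, with skewer notches in its top edge.
- carriage_nose (a point): Middle of the carriage's front end face, 35 mm ahead of its centre, 20 mm above its underside; this face meets the stop. Axes as the carriage's.
- knob_grip (a point): Orange fluted round knob on the side lug, axis vertical, 66 mm to the -y side of the carriage's centre; 30 mm across, from 32 to 61 mm above the carriage's underside. Point on its axis, 50 mm above the underside (75 mm above the table on the rail); axes as the carriage's (it does not show how far the knob is turned). Clockwise from above tightens; friction 0.18 N m, stays where left.
- clamp: Side clamp: the grey lug at the carriage's -y side with its brass jaw. Origin and axes as the carriage's. The knob drives the jaw (12 mm per rad) through a spring onto the rail's flank. It starts loose by an unseen amount: it bites 0.3 to 1.9 rad clockwise from the start, after shifting the carriage up to 3 mm sideways; then force grows 90 N per rad. 15 to 32 N is firm, 38 N forced. Let go, it eases to about 15 N.
- tub: Bystander: empty clear plastic tub, 130 x 180 mm, 70 mm high; origin under its middle.
- roaster: Bystander: ceramic garlic roaster, round, 120 mm across, 90 mm high; origin under its middle.
- basting_cup: Bystander: stainless basting cup, 72 mm across, 65 mm high; origin under its middle.
- tongs: Bystander: steel tongs with yellow silicone tips, 250 mm long, 18 mm high, lying flat; origin under its middle.
- skewer_rack: Bystander: folded steel skewer rack, 240 x 96 mm, 14 mm high, lying flat; origin under its middle.
- pepper_mill: Bystander: turned wooden pepper mill, 54 mm across, 135 mm high; origin under its middle.
- basting_brush: Bystander: basting brush, 200 mm long, lying flat; origin under its middle.
Mind the look-alikes: they are no part of the job. Of the things shaped like the rail, the aluminium one is meant.

How it is judged:
By the outcome, as a careful person would: the job done as asked, in the order asked, and still so for the second after the job is handed in, with the robot touching nothing.
It also fails if it takes over 72 s, if anything falls off the work surface, if the arm or the gripper's body presses on something with over 40 N, if the wrist force passes 120 N, or if a joint passes its speed limit or range.

ROBOT

A 7-joint arm with a two-finger parallel gripper is mounted at the origin on the work surface. World frame = base frame: x ahead of the robot, y to its left, z up, the work surface at z = 0. Lengths are in m, angles in rad, forces in N, time in s.
With the tool pointing down it reaches from about 0.4 to 0.85 m from the base axis. Payload 10.4 kg.
Tool frame: the origin (TCP) lies midway between the tips of the shut fingers; the grasp point (between the pads) lies 19 mm behind it; z points along the fingers, y is the line along which they close (so a half turn about z gives the same grasp; the last joint's range is limited). The gripper opens to 87 mm and grips with 3 to 60 N. Pads are 19 mm wide; open, the fingers measure 117 mm over their backs; the gripper's body (75 mm by 190 mm) begins 51 mm behind the grasp point.
Start: joints at [-1.199, 0.332, -0.065, 1.46, 0.022, 1.35, -0.088], TCP at [0.24, 0.577, 0.223] pointing down, gripper open.
Joint ranges: [-2.6, 2.6], [-0.5, 2.12], [-1.47, 1.34], [0.16, 2.42], [-1.27, 4.41], [0.06, 2.06], [-2.6, 2.6]. Speed limits (rad/s): [2.22, 2.22, 2.79, 2.79, 3.14, 3.14, 3.14].

INTERFACE

Orientations are given as a unit quaternion [x, y, z, w].
In Python, from bench import r gives the robot as it stands.
- The arm moves only by the tool arm_command, never from a script. Its arguments are lists of equal length, an entry for each row: "xyz": the shift along the world's x, y, z in m, a list of three; "rot": the turn, a rotation vector about the world's x, y, z in rad, a list of three. In form: {"xyz": [[tx, ty, tz], ...], "rot": [[ax, ay, az], ...]}. A call has 1 to 20 rows; each row is the pose to reach, as a shift and turn from the pose commanded when the call began; what a row does not reach only later rows make up. A row lasts 1/12 s, in which the tool goes at most 41.7 mm and 7.16 degrees, less where a joint would pass 70% of its speed; a pose out of reach is approached as far as the arm can. A call with a gripper value outside its range is refused whole. "grip" is the opening, from 0 (shut) to 1 (fully open), set as the call begins (left out, the last holds). The fingers move at their own pace and stop on an object; "squeeze" is the grip in N (left out, the last holds). Time passes only in rows, so rows that repeat a pose let the fingers close. It gives the time, the measured TCP pose, the force, the opening and the grip force at its end, in the units of the state.
- r.read_state(): the state, without advancing time (a new reading comes with each control period).
- r.camera(name): name is "scene" or "side" or "wrist"; returns the picture (400x640x3 uint8, red, green, blue); there is no depth.
- r.camera_model(name): a dict with "fx", "fy", "cx", "cy" (pixels), "T" (4x4, takes a point from camera to world coordinates). Camera axes: x right, y up, looking along -z (the intrinsics and any distortion apply to the point x, -y, -z); pixel columns grow to the right and rows downward; lengths in m; the calibration is good to about 2 mm. The wrist camera is an equidistant fisheye: a pixel r from the principal point sees the ray r / f radians off the axis. A picture is of the moment at which its call begins: read the wrist's pose just before it. camera_model takes no time and is no camera call; for the wrist camera it gives the pose at the moment of the call.
- r.close_job(): hands the job in; it is judged then, once.
Trained networks look in the newest picture that a camera, given by its name, has taken for a name from the list of things; names that differ only in an ending like _2 or _b are one class to them, and where a whole thing is asked for, a point or a joint stands for the part that bears it (a point fixed in the world has none). Each returns a list of dicts, best first, with "conf" (0 to 1); they miss things now and then, are a little off and sometimes report something else, mostly with a low value. They report only what shows in the picture. A call takes as long as a camera call. They do not tell look-alikes from the thing itself.
- r.look_for(label, camera): "at" ([x, y, z] in m, in the coordinates of the camera as it stood for that picture, good to about 4 mm: the middle of the surface that is visible of it).
- r.spot_point(label, camera): "at" ([x, y, z] in m, in the coordinates of the camera as it stood for that picture, good to about 4 mm: a listed point, or the origin of a listed thing).
The state is a dict: "time": time; "joint_positions": joint angles; "joint_vel": joint speeds; "joint_torque": joint torques, N m; "ee_pos": TCP position; "eef_rot": TCP orientation; "ft_force": force on the tool from outside, world axes, zero at the start; "torque": the same for the moment, N m; "width": finger opening in m; "grip_force": force on a finger pad.
Only numpy, scipy, OpenCV 4.12 (cv2) and the standard library are available. Lean on these libraries where they do the work, as an engineer would, in place of code of your own. Each camera call takes 0.05 s, during which the arm holds its last target. There are 200 camera calls.

## Working session

There is one attempt and no reset: what is moved stays moved. The work goes in short steps, Python scripts to look and compute and a tool call to move; the robot and the scene stay as the last step left them, time stands still between calls to the robot, and variables do not carry over. Pictures are saved under pics/ and viewed, at most 10 in all, crops included, and the job is handed in when it is done.

Besides the shell and the picture viewer there is one more tool, called in YAML: its name, and indented under it one key for each argument. arm_command: Moves the arm, as the interface text tells. Its arguments: {"type":"object","properties":{"xyz":{"type":"array"},"rot":{"type":"array"},"grip":{"type":"number"},"squeeze":{"type":"number"}},"required":["xyz","rot"]}

```bash
mkdir -p pics
cat > h.py <<'E'
import numpy as np, cv2
from bench import r
from scipy.spatial.transform import Rotation as R
def W(cam,p,T=None):
    T=np.array(r.camera_model(cam)["T"]) if T is None else T
    return (T@np.r_[p,1])[:3]
def pix(cam,p,T=None):
    m=r.camera_model(cam);T=np.array(m["T"]) if T is None else T
    q=np.linalg.inv(T)@np.r_[p,1];x,y,z=q[0],-q[1],-q[2]
    if cam=="wrist":
        rr=np.hypot(x,y);th=np.arctan2(rr,z);k=th/max(rr,1e-9)
        return np.array([m["cx"]+m["fx"]*k*x,m["cy"]+m["fy"]*k*y])
    return np.array([m["cx"]+m["fx"]*x/z,m["cy"]+m["fy"]*y/z])
def snap(cam,name=None):
    T=np.array(r.camera_model(cam)["T"]);im=np.array(r.camera(cam))
    if name: cv2.imwrite(f"pics/{name}.png",im[:,:,::-1])
    return im,T
def find(cam,labels,T,fn="spot_point"):
    for l in labels:
        for d in getattr(r,fn)(l,cam)[:4]:
            w=W(cam,d["at"],T);print(cam,l,round(d["conf"],2),w.round(4),pix(cam,w,T).round())
E
python3 - <<'E'
from h import *
ims=[]
for c in("scene","side"):
    im,T=snap(c,c+"0");ims.append(im)
    find(c,["rail","rail_entry","stop_face","carriage","carriage_grip","carriage_nose","knob_grip"],T)
print(r.read_state())
E
```

```text
scene rail 0.96 [ 0.5129  0.0297 -0.0016] [339. 219.]
scene rail 0.69 [ 0.3499 -0.1196  0.0019] [267. 202.]
scene rail 0.61 [0.1705 0.3209 0.0015] [357. 128.]
scene rail_entry 0.76 [0.1693 0.2464 0.0461] [340. 124.]
scene rail_entry 0.73 [ 0.3727 -0.1834  0.0433] [248. 205.]
scene rail_entry 0.71 [ 0.5258 -0.0354  0.0406] [322. 221.]
scene stop_face 0.65 [ 0.5182 -0.2302  0.0189] [255. 253.]
scene stop_face 0.61 [0.5003 0.0877 0.047 ] [355. 197.]
scene carriage 0.74 [ 0.5155 -0.2637 -0.0044] [244. 263.]
scene carriage_grip 0.81 [ 0.5149 -0.2643  0.0451] [241. 251.]
scene carriage_nose 0.18 [ 7.672e-01  2.550e-02 -7.000e-04] [393. 286.]
scene knob_grip 0.59 [ 0.5794 -0.2742  0.0509] [247. 269.]
scene knob_grip 0.44 [0.5017 0.086  0.0009] [353. 209.]
side rail 0.77 [ 0.1683  0.323  -0.0053] [350. 330.]
side rail_entry 0.77 [ 0.3732 -0.1844  0.0408] [387. 182.]
side rail_entry 0.62 [ 0.5168 -0.2637  0.0474] [365. 150.]
side carriage 0.46 [ 0.5178 -0.2631 -0.0037] [364. 160.]
side carriage_grip 0.54 [ 0.5187 -0.2629  0.0467] [365. 150.]
side carriage_nose 0.67 [ 0.5175 -0.2272  0.0164] [359. 162.]
side knob_grip 0.52 [ 0.5814 -0.2671  0.044 ] [351. 143.]
{'time': 0.8, 'joint_positions': array([-1.19861226,  0.33218674, -0.06469841,  1.46009186,  0.02156564,
        1.34991133, -0.08849628]), 'joint_vel': array([ 0.00168855,  0.00214037, -0.00064241,  0.00044421, -0.00126613,
       -0.00269427,  0.00115055]), 'joint_torque': array([-1.25041461e-03, -6.23015213e+01,  2.39442004e-02, -3.90117681e+01,
       -6.11246936e-02,  3.16484040e-02,  6.65010839e-05]), 'ee_pos': array([0.24036177, 0.57695522, 0.22258768]), 'eef_rot': array([ 1.96113777e-01,  9.80581146e-01,  5.09656738e-05, -1.63830335e-05]), 'ft_force': array([-0.49559142,  0.25228124,  0.07991905]), 'torque': array([-0.00222301, -0.02172104, -0.01235123]), 'grip_force': 0.0, 'width': 0.0873252103233436}
```

View pics/scene0.png

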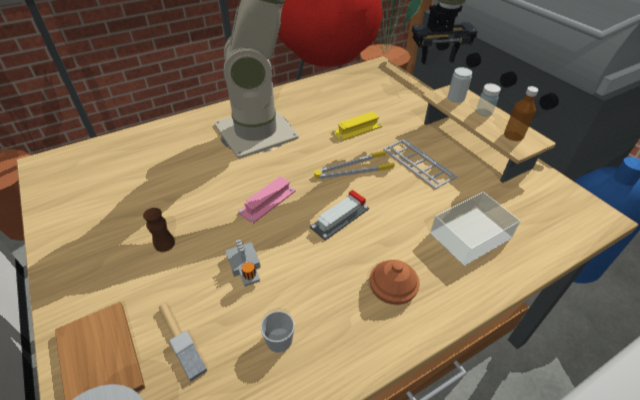

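View pics/side0.png

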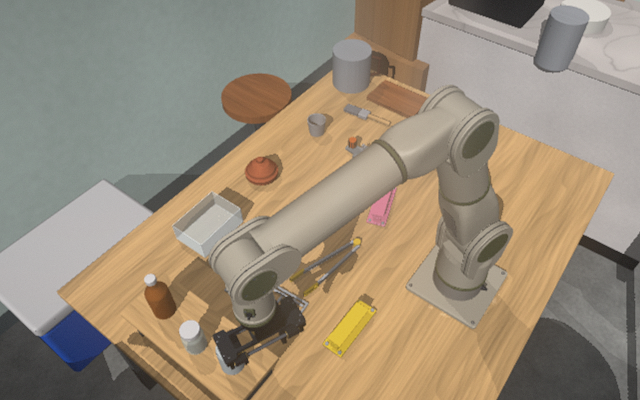

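Candidates in the scene picture:
- **Rail-shaped:** the pink one at (267,200), the yellow one at (357,127), and the aluminium one with the red stop at (339,215). I choose the aluminium one.
- **Carriage:** only one, at (244,263), with its orange knob at (249,270).

I'll move over the rail first and take a close look at both on the way.

arm_command:
  xyz:
    - [0.26,-0.62,0.06]
    - [0.26,-0.62,0.06]
    - [0.26,-0.62,0.06]
    - [0.26,-0.62,0.06]
    - [0.26,-0.62,0.06]
    - [0.26,-0.62,0.06]
    - [0.26,-0.62,0.06]
    - [0.26,-0.62,0.06]
    - [0.26,-0.62,0.06]
    - [0.26,-0.62,0.06]
    - [0.26,-0.62,0.06]
    - [0.26,-0.62,0.06]
    - [0.26,-0.62,0.06]
    - [0.26,-0.62,0.06]
    - [0.26,-0.62,0.06]
    - [0.26,-0.62,0.06]
    - [0.26,-0.62,0.06]
    - [0.26,-0.62,0.06]
    - [0.26,-0.62,0.06]
    - [0.26,-0.62,0.06]
  rot:
    - [0,0,0.45]
    - [0,0,0.45]
    - [0,0,0.45]
    - [0,0,0.45]
    - [0,0,0.45]
    - [0,0,0.45]
    - [0,0,0.45]
    - [0,0,0.45]
    - [0,0,0.45]
    - [0,0,0.45]
    - [0,0,0.45]
    - [0,0,0.45]
    - [0,0,0.45]
    - [0,0,0.45]
    - [0,0,0.45]
    - [0,0,0.45]
    - [0,0,0.45]
    - [0,0,0.45]
    - [0,0,0.45]
    - [0,0,0.45]

```text
time: 2.47
ee_pos: [0.5001, -0.0417, 0.2824]
eef_rot: [-0.028, 1.0, 0.0, -0.0]
ft_force: [0.0, 0.7, -0.3]
width: 0.0875
grip_force: 0.0
```

Run:
```python
from h import *
im,T=snap("wrist","w1");print(T.round(3))
find("wrist",["rail","rail_entry","stop_face","carriage_grip","carriage","knob_grip"],T)
_,T=snap("side");find("side",["rail_entry","stop_face","rail","carriage_grip","knob_grip"],T)
s=r.read_state();print(s["time"],s["ee_pos"],s["eef_rot"],s["joint_positions"])
```

```text
[[-0.057 -0.967 -0.248  0.433]
 [ 0.998 -0.055 -0.014 -0.046]
 [ 0.    -0.248  0.969  0.445]
 [ 0.     0.     0.     1.   ]]
wrist rail 0.8 [ 0.3485 -0.1203  0.0007] [270.  63.]
wrist rail 0.79 [0.1714 0.3155 0.0005] [534.   4.]
wrist rail 0.72 [0.5132 0.0351 0.0011] [370. 181.]
wrist rail_entry 0.88 [ 0.5232 -0.0421  0.0365] [317. 190.]
wrist rail_entry 0.66 [ 0.3716 -0.1846  0.042 ] [217.  75.]
wrist stop_face 0.68 [0.4961 0.0866 0.0487] [414. 178.]
wrist carriage_grip 0.97 [ 0.5161 -0.2712  0.0489] [158. 179.]
wrist carriage_grip 0.31 [ 0.5162 -0.2319  0.0202] [189. 177.]
wrist carriage_grip 0.26 [0.4244 0.3878 0.0016] [560. 148.]
wrist carriage 0.78 [ 0.5153 -0.265   0.001 ] [175. 173.]
wrist knob_grip 0.59 [ 0.581  -0.2737  0.0483] [159. 222.]
side rail_entry 0.97 [ 0.373  -0.1871  0.0387] [387. 182.]
side rail_entry 0.79 [ 0.5259 -0.0361  0.039 ] [326. 188.]
side rail_entry 0.68 [0.1676 0.2464 0.0424] [366. 302.]
side rail_entry 0.34 [ 0.3589 -0.4242 -0.001 ] [424. 153.]
side stop_face 0.54 [0.4996 0.0917 0.0436] [309. 214.]
side rail 0.69 [0.5127 0.0318 0.0027] [317. 209.]
side rail 0.67 [ 0.352  -0.1199 -0.0013] [381. 204.]
side rail 0.57 [ 0.1702  0.3213 -0.0041] [350. 329.]
side rail 0.36 [ 0.4968  0.0952 -0.0026] [309. 224.]
side carriage_grip 0.63 [ 0.5166 -0.2637  0.0469] [366. 150.]
side carriage_grip 0.33 [0.5104 0.0332 0.0042] [317. 209.]
side knob_grip 0.61 [ 0.5815 -0.268   0.0437] [352. 143.]
3.1167 [ 0.50036765 -0.04302758  0.28257062] [-2.76025811e-02  9.99618974e-01  5.81030253e-05 -2.86978558e-05] [-0.50387476  0.01367358  0.50929242  1.70728349 -0.0068561   1.42243536
  1.63240025]
```

View pics/w1.png

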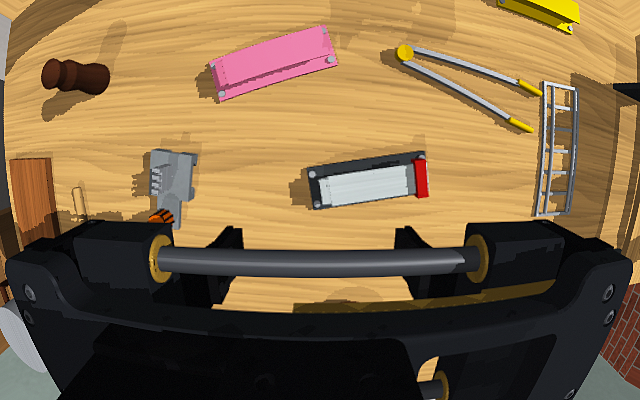

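The wrist picture shows the aluminium rail with its red stop at (370,180), with the stop at (421,178). The carriage is at (175,180) with its orange knob at (160,218). The pink and yellow decoys are at (270,63) and (535,10). Next is a close crop of the choice.

Run:
```python
import cv2
im=cv2.imread("pics/w1.png")
a=cv2.resize(im[140:235,135:235],None,fx=4,fy=4,interpolation=cv2.INTER_CUBIC)
b=cv2.resize(im[135:230,300:435],None,fx=2.9,fy=4,interpolation=cv2.INTER_CUBIC)
cv2.imwrite("pics/c1.png",cv2.hconcat([a,b]))
```

```text
(no output)
```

View pics/c1.png

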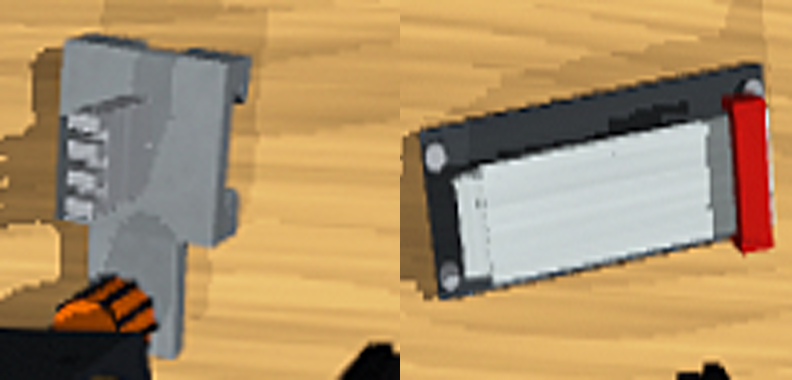

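The crop confirms both: the silver dovetail with the red stop, and the grey carriage with its groove, notched upright and orange knob. I'll get the headings from the corner pixels.

```bash
cat >> h.py <<'E'
def ray(cam,uv,z,T):
    m=r.camera_model(cam);a=(np.array(uv)-[m["cx"],m["cy"]])/[m["fx"],m["fy"]]
    if cam=="wrist":
        t=np.hypot(*a);d=np.r_[a/t*np.sin(t),np.cos(t)]
    else: d=np.r_[a,1]
    d=T[:3,:3]@(d*[1,-1,-1]);c=T[:3,3];return c+d*(z-c[2])/d[2]
E
python3 - <<'E'
from h import *
T=np.array(r.camera_model("wrist")["T"])
def seg(n,a,b,z):
    A,B=ray("wrist",a,z,T),ray("wrist",b,z,T);d=B-A
    print(n,A.round(4),B.round(4),"len",np.hypot(*d[:2]).round(4),"deg",np.degrees(np.arctan2(d[1],d[0])).round(1))
seg("front",(188,201.2),(193,154.2),.025)
seg("rear/side",(152.5,149.5),(193,154.2),.025)
seg("foot far",(304.1,167.5),(424.1,150.7),.008)
seg("foot end",(313.8,209.5),(304.1,167.5),.008)
seg("top near",(332.8,206.2),(408.6,195),.04)
seg("top far",(331,177.5),(406.2,165.5),.04)
E
```

```text
front [ 0.5529 -0.2353  0.025 ] [ 0.4824 -0.2249  0.025 ] len 0.0712 deg 171.5
rear/side [ 0.476  -0.2937  0.025 ] [ 0.4824 -0.2249  0.025 ] len 0.0691 deg 84.7
foot far [ 0.498  -0.0641  0.008 ] [0.4615 0.1096 0.008 ] len 0.1774 deg 101.9
foot end [ 0.5594 -0.047   0.008 ] [ 0.498  -0.0641  0.008 ] len 0.0637 deg -164.5
top near [ 0.544  -0.0215  0.04  ] [0.5224 0.0827 0.04  ] len 0.1064 deg 101.7
top far [ 0.5047 -0.0265  0.04  ] [0.4817 0.0744 0.04  ] len 0.1036 deg 102.8
```

arm_command:
  xyz:
    - [0.015,-0.222,-0.05]
    - [0.015,-0.222,-0.05]
    - [0.015,-0.222,-0.05]
    - [0.015,-0.222,-0.05]
    - [0.015,-0.222,-0.05]
    - [0.015,-0.222,-0.08]
    - [0.015,-0.222,-0.12]
    - [0.015,-0.222,-0.155]
    - [0.015,-0.222,-0.185]
    - [0.015,-0.222,-0.21]
    - [0.015,-0.222,-0.23]
    - [0.015,-0.222,-0.243]
    - [0.015,-0.222,-0.25]
    - [0.015,-0.222,-0.25]
    - [0.015,-0.222,-0.25]
  rot:
    - [0,0,-0.17]
    - [0,0,-0.17]
    - [0,0,-0.17]
    - [0,0,-0.17]
    - [0,0,-0.17]
    - [0,0,-0.17]
    - [0,0,-0.17]
    - [0,0,-0.17]
    - [0,0,-0.17]
    - [0,0,-0.17]
    - [0,0,-0.17]
    - [0,0,-0.17]
    - [0,0,-0.17]
    - [0,0,-0.17]
    - [0,0,-0.17]
  grip: 0.5

```text
time: 4.37
ee_pos: [0.5159, -0.2654, 0.0333]
eef_rot: [0.057, 0.998, -0.0, 0.0]
ft_force: [-0.3, -0.2, 0.2]
width: 0.0436
grip_force: 0.0
```

Run:
```python
from h import *
im,T=snap("wrist","w2")
find("wrist",["carriage_grip","carriage","knob_grip"],T)
```

```text
wrist carriage_grip 0.69 [ 0.5146 -0.2716  0.0468] [307. 254.]
wrist carriage 0.98 [ 0.515  -0.2654  0.0011] [319. 225.]
```

View pics/w2.png

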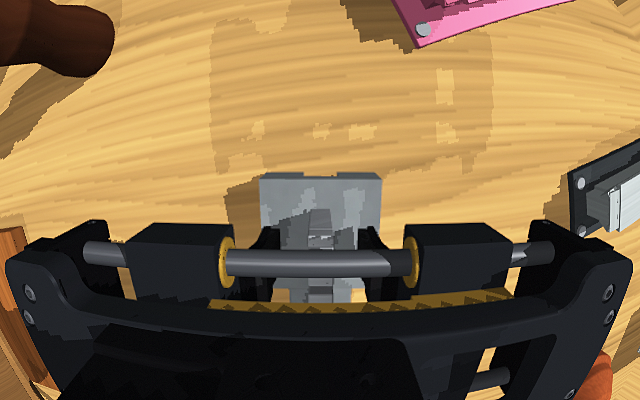

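The upright sits centred between the fingers at about (320,240), and the body edge is parallel to the gripper. I'll close and lift.

arm_command:
  xyz:
    - [0,0,0]
    - [0,0,0]
    - [0,0,0]
    - [0,0,0]
    - [0,0,0]
    - [0,0,0]
    - [0,0,0.005]
    - [0,0,0.02]
    - [0,0,0.04]
    - [0,0,0.06]
    - [0,0,0.06]
  rot:
    - [0,0,0]
    - [0,0,0]
    - [0,0,0]
    - [0,0,0]
    - [0,0,0]
    - [0,0,0]
    - [0,0,0]
    - [0,0,0]
    - [0,0,0]
    - [0,0,0]
    - [0,0,0]
  grip: 0
  squeeze: 45

```text
time: 5.48
ee_pos: [0.5168, -0.2661, 0.0959]
eef_rot: [0.058, 0.998, -0.001, 0.002]
ft_force: [0.9, -1.7, -3.7]
width: 0.0118
grip_force: 45.0
```

arm_command:
  xyz:
    - [0.024,0.165,0.0]
    - [0.024,0.165,0.0]
    - [0.024,0.165,0.0]
    - [0.024,0.165,0.0]
    - [0.024,0.165,0.0]
    - [0.024,0.165,-0.01]
    - [0.024,0.165,-0.02]
    - [0.024,0.165,-0.03]
    - [0.024,0.165,-0.03]
    - [0.024,0.165,-0.03]
  rot:
    - [0,0,0.323]
    - [0,0,0.323]
    - [0,0,0.323]
    - [0,0,0.323]
    - [0,0,0.323]
    - [0,0,0.323]
    - [0,0,0.323]
    - [0,0,0.323]
    - [0,0,0.323]
    - [0,0,0.323]

```text
time: 6.32
ee_pos: [0.5382, -0.1014, 0.0613]
eef_rot: [-0.103, 0.995, -0.0, -0.001]
ft_force: [0.3, 1.0, -5.2]
width: 0.0118
grip_force: 45.0
```

Run:
```python
from h import *
im,T=snap("wrist","w3")
L=["carriage_grip","carriage","carriage_nose","rail_entry","stop_face","rail"]
find("wrist",L,T)
for c in("scene","side"):
    _,T=snap(c,c+"3");find(c,L+["knob_grip"],T)
s=r.read_state();print({k:s[k] for k in("ee_pos","eef_rot","ft_force","torque")})
cv2.imwrite("pics/m3.png",cv2.vconcat([cv2.imread("pics/w3.png")[130:330],cv2.resize(cv2.imread("pics/scene3.png")[170:270,280:420],(640,400),interpolation=cv2.INTER_CUBIC)]))
```

```text
wrist carriage_grip 0.83 [ 0.537  -0.1073  0.0776] [308. 253.]
wrist carriage 0.74 [ 0.536  -0.1001  0.0272] [321. 223.]
wrist carriage 0.56 [ 0.5284 -0.0671  0.0518] [378. 234.]
wrist carriage_nose 0.68 [ 0.5301 -0.0701  0.052 ] [373. 236.]
wrist rail_entry 0.96 [ 0.5218 -0.041   0.0359] [413. 223.]
wrist stop_face 0.81 [0.4941 0.0859 0.046 ] [565. 222.]
wrist stop_face 0.57 [ 0.5378 -0.1024  0.0294] [318. 226.]
wrist rail 0.56 [ 0.5139  0.0331 -0.0022] [481. 216.]
scene carriage_grip 0.98 [ 0.5412 -0.1039  0.0764] [302. 225.]
scene carriage_grip 0.26 [ 0.5387 -0.1002  0.0276] [303. 236.]
scene carriage 0.77 [ 0.538  -0.0976  0.028 ] [304. 236.]
scene carriage_nose 0.92 [ 0.5291 -0.0704  0.0493] [311. 224.]
scene rail_entry 0.81 [ 0.3707 -0.1834  0.0431] [248. 204.]
scene rail_entry 0.76 [0.166  0.2458 0.0433] [339. 124.]
scene rail_entry 0.73 [ 0.525  -0.0368  0.0391] [321. 221.]
scene stop_face 0.49 [0.5013 0.0896 0.0465] [355. 197.]
scene stop_face 0.33 [ 0.6422 -0.4683 -0.0014] [180. 339.]
scene rail 0.82 [ 0.1713  0.3167 -0.0014] [356. 129.]
scene rail 0.81 [0.513  0.0319 0.002
[... 385 characters left out ...]
2 [ 0.3497  0.1771 -0.0011] [330. 262.]
side carriage_nose 0.58 [ 0.5324 -0.0646  0.0462] [329. 181.]
side rail_entry 0.71 [ 0.376  -0.1856  0.0389] [386. 181.]
side rail_entry 0.65 [ 0.5249 -0.0374  0.0358] [326. 189.]
side stop_face 0.62 [0.498  0.0904 0.0464] [309. 214.]
side rail 0.73 [ 0.3511 -0.1214 -0.0007] [381. 203.]
side rail 0.61 [0.5098 0.0321 0.0021] [318. 209.]
side knob_grip 0.87 [ 0.605  -0.0831  0.0724] [316. 163.]
{'ee_pos': array([ 0.53938198, -0.10003725,  0.06258154]), 'eef_rot': array([-1.03926513e-01,  9.94584978e-01,  3.92380087e-05, -7.20555433e-06]), 'ft_force': array([ 0.06375883, -0.05412991, -4.47394475]), 'torque': array([-0.00582045,  0.05926454, -0.01249738])}
```

View pics/m3.png

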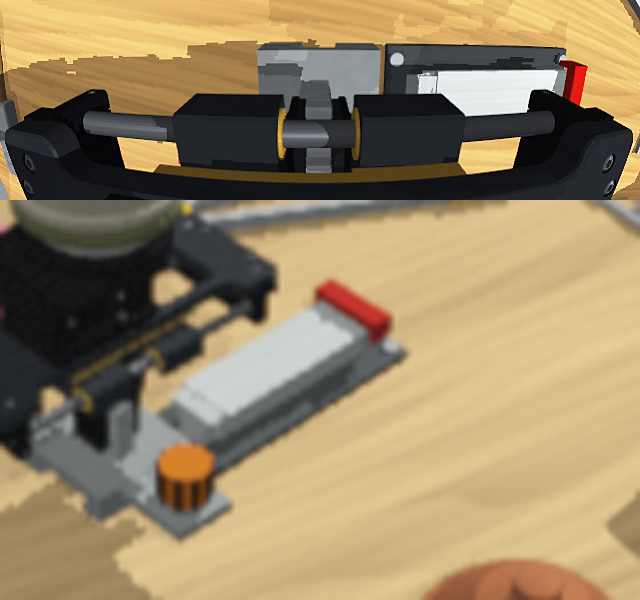

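The picture shows the carriage at (320,70 in the strip), in line with and parallel to the rail, nose about 27 mm short of it. The lateral error is about 1 mm and the yaw is 101.9°. I'll lower 3.5 mm and enter slowly.

arm_command:
  xyz:
    - [0,0,-0.0035]
    - [-0.001,0.005,-0.0035]
    - [-0.002,0.01,-0.0035]
    - [-0.0032,0.015,-0.0035]
    - [-0.0043,0.02,-0.0035]
    - [-0.0048,0.0225,-0.0035]
    - [-0.0053,0.025,-0.0035]
    - [-0.0058,0.0275,-0.0035]
    - [-0.0064,0.03,-0.0035]
    - [-0.0069,0.0325,-0.0035]
    - [-0.0074,0.035,-0.0035]
    - [-0.008,0.0375,-0.0035]
    - [-0.0085,0.04,-0.0035]
  rot:
    - [0,0,0]
    - [0,0,0]
    - [0,0,0]
    - [0,0,0]
    - [0,0,0]
    - [0,0,0]
    - [0,0,0]
    - [0,0,0]
    - [0,0,0]
    - [0,0,0]
    - [0,0,0]
    - [0,0,0]
    - [0,0,0]

```text
time: 8.55
ee_pos: [0.5308, -0.0599, 0.0591]
eef_rot: [-0.104, 0.995, 0.0, -0.0]
ft_force: [-0.5, -0.8, -5.4]
width: 0.0117
grip_force: 45.0
```

```bash
python3 -c "
from bench import r
s=r.read_state();print({k:s[k].round(4) for k in('ee_pos','eef_rot','ft_force','torque')})"
```

```text
{'ee_pos': array([ 0.5308, -0.0599,  0.0591]), 'eef_rot': array([-0.1039,  0.9946,  0.    , -0.    ]), 'ft_force': array([-0.5004, -0.832 , -5.4284]), 'torque': array([-0.0059,  0.1188,  0.0308])}
```

arm_command:
  xyz:
    - [-0.0006,0.003,0]
    - [-0.0013,0.006,0]
    - [-0.0019,0.009,0]
    - [-0.0026,0.012,0]
    - [-0.0032,0.015,0]
    - [-0.0038,0.018,0]
    - [-0.0045,0.021,0]
    - [-0.0051,0.024,0]
    - [-0.0057,0.027,0]
    - [-0.0064,0.03,0]
  rot:
    - [0,0,0]
    - [0,0,0]
    - [0,0,0]
    - [0,0,0]
    - [0,0,0]
    - [0,0,0]
    - [0,0,0]
    - [0,0,0]
    - [0,0,0]
    - [0,0,0]

```text
time: 9.38
ee_pos: [0.524, -0.0306, 0.0588]
eef_rot: [-0.104, 0.995, -0.0, -0.0]
ft_force: [0.1, -5.1, -6.6]
width: 0.0118
grip_force: 45.0
```

arm_command:
  xyz:
    - [-0.0009,0.004,0]
    - [-0.0017,0.008,0]
    - [-0.0026,0.012,0]
    - [-0.0034,0.016,0]
    - [-0.0043,0.02,0]
    - [-0.0051,0.024,0]
    - [-0.006,0.028,0]
    - [-0.0068,0.032,0]
    - [-0.0077,0.036,0]
    - [-0.0085,0.04,0]
    - [-0.0094,0.044,0]
    - [-0.0102,0.048,0]
    - [-0.0111,0.052,0]
    - [-0.0119,0.056,0]
    - [-0.0128,0.06,0]
    - [-0.0136,0.064,0]
    - [-0.0142,0.067,0]
    - [-0.0147,0.069,0]
  rot:
    - [0,0,0]
    - [0,0,0]
    - [0,0,0]
    - [0,0,0]
    - [0,0,0]
    - [0,0,0]
    - [0,0,0]
    - [0,0,0]
    - [0,0,0]
    - [0,0,0]
    - [0,0,0]
    - [0,0,0]
    - [0,0,0]
    - [0,0,0]
    - [0,0,0]
    - [0,0,0]
    - [0,0,0]
    - [0,0,0]

```text
time: 10.88
ee_pos: [0.5096, 0.0395, 0.059]
eef_rot: [-0.104, 0.995, 0.0, -0.0]
ft_force: [-2.5, -3.5, -7.6]
width: 0.0119
grip_force: 45.0
```

Run:
```python
from h import *
for c in("wrist","scene"):
    _,T=snap(c,c[0]+"4");find(c,["carriage_nose","stop_face","carriage","knob_grip","carriage_grip"],T)
s=r.read_state();print({k:s[k].round(4) for k in('ee_pos','eef_rot','ft_force','torque')})
```

```text
wrist carriage_nose 0.72 [0.4989 0.0734 0.0464] [377. 231.]
wrist carriage_nose 0.25 [0.428  0.3888 0.0011] [629. 203.]
wrist stop_face 0.69 [0.4973 0.0874 0.0471] [399. 233.]
wrist carriage 0.86 [0.5076 0.0379 0.029 ] [317. 224.]
wrist carriage_grip 0.58 [0.5072 0.0344 0.0735] [310. 250.]
scene carriage_nose 0.58 [0.5007 0.0739 0.048 ] [351. 199.]
scene stop_face 0.63 [ 0.4998  0.089  -0.003 ] [354. 209.]
scene stop_face 0.44 [0.4987 0.0898 0.0451] [355. 197.]
scene stop_face 0.17 [ 7.527e-01 -2.743e-01 -6.000e-04] [281. 339.]
scene carriage 0.69 [0.5066 0.0409 0.0267] [342. 210.]
scene knob_grip 0.74 [0.5744 0.0513 0.0777] [360. 211.]
scene knob_grip 0.74 [0.4989 0.0733 0.0465] [350. 199.]
scene carriage_grip 0.77 [0.5107 0.0364 0.0693] [342. 200.]
{'ee_pos': array([0.5097, 0.0392, 0.0591]), 'eef_rot': array([-1.040e-01,  9.946e-01,  2.000e-04, -0.000e+00]), 'ft_force': array([-4.2489,  1.9923, -7.0661]), 'torque': array([ 0.4874,  1.153 , -0.0352])}
```

arm_command:
  xyz:
    - [-0.0004,0.002,0]
    - [-0.0009,0.004,0]
    - [-0.0013,0.006,0]
    - [-0.0017,0.008,0]
    - [-0.0019,0.009,0]
    - [-0.0021,0.01,0]
    - [-0.0023,0.011,0]
  rot:
    - [0,0,0]
    - [0,0,0]
    - [0,0,0]
    - [0,0,0]
    - [0,0,0]
    - [0,0,0]
    - [0,0,0]

```text
time: 12.07
ee_pos: [0.5075, 0.0498, 0.0591]
eef_rot: [-0.104, 0.995, -0.0, -0.0]
ft_force: [-3.6, -4.4, -7.5]
width: 0.0117
grip_force: 45.0
```

arm_command:
  xyz:
    - [-0.0001,0.0006,0]
    - [-0.0003,0.0012,0]
    - [-0.0004,0.0018,0]
    - [-0.0005,0.0024,0]
  rot:
    - [0,0,0]
    - [0,0,0]
    - [0,0,0]
    - [0,0,0]

```text
time: 12.4
ee_pos: [0.5069, 0.0524, 0.0591]
eef_rot: [-0.104, 0.995, 0.0, -0.0]
ft_force: [-2.9, -2.9, -7.0]
width: 0.0117
grip_force: 45.0
```

arm_command:
  xyz:
    - [-0.0001,0.0005,0]
    - [-0.0002,0.001,0]
    - [-0.0003,0.0015,0]
    - [-0.0004,0.002,0]
  rot:
    - [0,0,0]
    - [0,0,0]
    - [0,0,0]
    - [0,0,0]

```text
time: 12.73
ee_pos: [0.5065, 0.0544, 0.0591]
eef_rot: [-0.104, 0.995, 0.0, -0.0]
ft_force: [-3.8, -4.0, -7.5]
width: 0.0117
grip_force: 45.0
```

```bash
python3 -c "
from bench import r
s=r.read_state();print({k:s[k].round(4) for k in('ee_pos','eef_rot','ft_force','torque')})"
```

```text
{'ee_pos': array([0.5065, 0.0544, 0.0591]), 'eef_rot': array([-0.1039,  0.9946,  0.    , -0.    ]), 'ft_force': array([-3.7725, -4.0195, -7.512 ]), 'torque': array([-0.8959,  0.8875,  0.0509])}
```

arm_command:
  xyz:
    - [-0.0001,0.0005,0]
    - [-0.0002,0.001,0]
    - [-0.0003,0.0015,0]
  rot:
    - [0,0,0]
    - [0,0,0]
    - [0,0,0]

```text
time: 12.98
ee_pos: [0.5064, 0.0555, 0.0591]
eef_rot: [-0.104, 0.995, -0.0, 0.0]
ft_force: [-2.2, -6.6, -6.8]
width: 0.0118
grip_force: 45.0
```

arm_command:
  xyz:
    - [-0.0001,0.0005,0]
    - [-0.0002,0.001,0]
  rot:
    - [0,0,0]
    - [0,0,0]

```text
time: 13.15
ee_pos: [0.5064, 0.0555, 0.0592]
eef_rot: [-0.104, 0.995, -0.001, 0.0]
ft_force: [-3.0, -9.5, -6.4]
width: 0.0117
grip_force: 45.0
```

arm_command:
  xyz:
    - [-0.0001,0.0005,0]
    - [-0.0001,0.0005,0]
  rot:
    - [0,0,0]
    - [0,0,0]

```text
time: 13.32
ee_pos: [0.5064, 0.0555, 0.0592]
eef_rot: [-0.103, 0.995, -0.001, 0.0]
ft_force: [-1.9, -10.2, -7.7]
width: 0.0116
grip_force: 45.0
```

Contact: motion stopped at y = 0.0555 with about 10 N of push. That is the expected stop position, 130.5 mm along the rail. I'll release, rise, and go over the knob.

arm_command:
  xyz:
    - [0.0002,-0.001,0]
    - [0.0002,-0.001,0]
    - [0.0002,-0.001,0]
    - [0.0002,-0.001,0]
    - [0.0002,-0.001,0.01]
    - [0.0002,-0.001,0.03]
    - [0.0002,-0.001,0.06]
    - [0.0002,-0.001,0.09]
    - [0.065,0.012,0.09]
    - [0.065,0.012,0.09]
    - [0.065,0.012,0.09]
    - [0.065,0.012,0.09]
  rot:
    - [0,0,0]
    - [0,0,0]
    - [0,0,0]
    - [0,0,0]
    - [0,0,0]
    - [0,0,0]
    - [0,0,0]
    - [0,0,0]
    - [0,0,0]
    - [0,0,0]
    - [0,0,0]
    - [0,0,0]
  grip: 0.55

```text
time: 14.32
ee_pos: [0.5718, 0.0697, 0.1497]
eef_rot: [-0.104, 0.995, -0.0, 0.0]
ft_force: [0.3, 0.1, 0.1]
width: 0.0478
grip_force: 0.0
```

Run:
```python
from h import *
L=["carriage_nose","stop_face","carriage","knob_grip","carriage_grip"]
for c in("wrist","scene","side"):
    _,T=snap(c,c+"5");find(c,L,T)
s=r.read_state();print({k:s[k].round(4) for k in('ee_pos','eef_rot','ft_force','torque','joint_positions')})
cv2.imwrite("pics/m5.png",cv2.vconcat([cv2.imread("pics/wrist5.png")[110:310],cv2.resize(cv2.imread("pics/scene5.png")[160:260,290:430],(640,400),interpolation=cv2.INTER_CUBIC)]))
```

```text
wrist carriage_nose 0.7 [0.4982 0.088  0.0461] [358. 122.]
wrist stop_face 0.64 [0.4993 0.0871 0.0465] [356. 123.]
wrist carriage 0.7 [0.502  0.0558 0.0264] [320. 119.]
wrist knob_grip 0.93 [0.5697 0.0672 0.0725] [316. 205.]
wrist carriage_grip 0.56 [0.5075 0.0467 0.0716] [307. 123.]
scene carriage_nose 0.82 [0.4986 0.0854 0.0455] [354. 198.]
scene stop_face 0.5 [0.769  0.0237 0.001 ] [393. 286.]
scene stop_face 0.39 [0.4973 0.0875 0.0493] [354. 196.]
scene carriage 0.69 [0.5068 0.057  0.0229] [346. 209.]
scene knob_grip 0.63 [0.5655 0.0631 0.0753] [361. 208.]
scene carriage_grip 0.85 [0.5041 0.0549 0.0705] [346. 196.]
scene carriage_grip 0.74 [0.7685 0.0251 0.0032] [393. 285.]
side carriage_nose 0.75 [ 0.7693  0.0241 -0.0011] [262. 175.]
side carriage_nose 0.69 [0.4972 0.0913 0.0436] [309. 214.]
side stop_face 0.64 [0.4995 0.0912 0.0456] [309. 214.]
side carriage 0.95 [0.5065 0.0569 0.0244] [314. 210.]
side knob_grip 0.84 [0.571  0.0715 0.0698] [295. 195.]
{'ee_pos': array([0.571 , 0.0693, 0.1491]), 'eef_rot': array([-0.1039,  0.9946,  0.    , -0.    ]), 'ft_force': array([-0.3459, -0.0786, -0.062 ]), 'torque': array([0.1165, 0.0142, 0.0143]), 'joint_positions': array([-0.6158,  0.2909,  0.4953,  1.7158, -0.1486,  1.1722,  1.6988])}
```

View pics/m5.png

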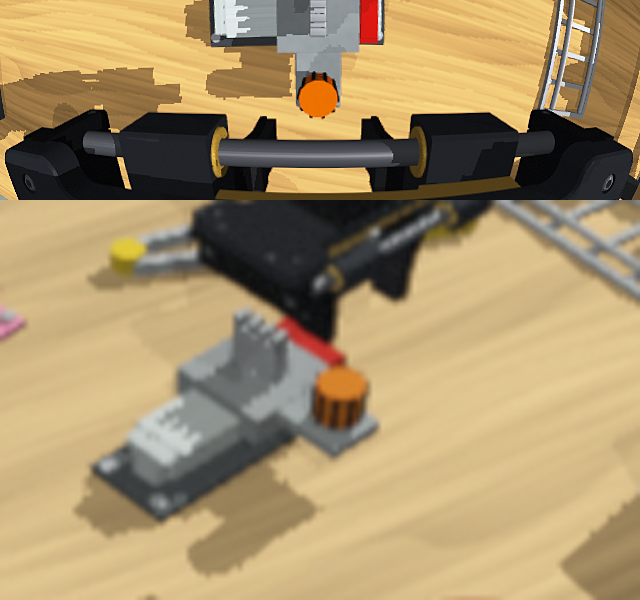

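The carriage is seated on the rail with its nose flush against the red stop at (372,20 in the strip). The knob top is at wrist pixel (318,206), so I'll compute its position.

Run:
```python
from h import *
im=cv2.imread("pics/wrist5.png").astype(int);T=np.array(r.camera_model("wrist")["T"])
m=(im[:,:,2]>200)&(im[:,:,1]>80)&(im[:,:,1]<160)&(im[:,:,0]<60);ys,xs=np.nonzero(m[150:235,280:360])
c=((xs.min()+xs.max())/2+280,(ys.min()+ys.max())/2+150);print(c,xs.size,ray("wrist",c,.086,T), ray("wrist",(xs.mean()+280,ys.mean()+150),.086,T))
```

```text
(np.float64(317.5), np.float64(208.5)) 1096 [0.56788601 0.06760261 0.086     ] [0.56779195 0.06783554 0.086     ]
```

arm_command:
  xyz:
    - [-0.0015,-0.001,-0.025]
    - [-0.0015,-0.001,-0.05]
    - [-0.0015,-0.001,-0.065]
    - [-0.0015,-0.001,-0.075]
    - [-0.0015,-0.001,-0.082]
    - [-0.0015,-0.001,-0.086]
    - [-0.0015,-0.001,-0.086]
  rot:
    - [0,0,0]
    - [0,0,0]
    - [0,0,0]
    - [0,0,0]
    - [0,0,0]
    - [0,0,0]
    - [0,0,0]

```text
time: 15.8
ee_pos: [0.5695, 0.0683, 0.0629]
eef_rot: [-0.104, 0.995, -0.0, -0.0]
ft_force: [0.1, 0.2, 0.4]
width: 0.048
grip_force: 0.0
```

arm_command:
  xyz:
    - [0,0,0]
    - [0,0,0]
    - [0,0,0]
    - [0,0,0]
    - [0,0,0]
    - [0,0,0]
  rot:
    - [0,0,0]
    - [0,0,0]
    - [0,0,0]
    - [0,0,0]
    - [0,0,0]
    - [0,0,0]
  grip: 0
  squeeze: 45

```text
time: 16.3
ee_pos: [0.5699, 0.0685, 0.0636]
eef_rot: [-0.104, 0.995, 0.0, 0.0]
ft_force: [-0.8, 1.2, 3.4]
width: 0.0288
grip_force: 45.0
```

```bash
python3 -c "
from bench import r
s=r.read_state();print({k:s[k].round(4) for k in('ee_pos','eef_rot','ft_force','torque')})"
```

```text
{'ee_pos': array([0.5699, 0.0685, 0.0636]), 'eef_rot': array([-1.039e-01,  9.946e-01,  2.000e-04,  5.000e-04]), 'ft_force': array([-0.8471,  1.1842,  3.418 ]), 'torque': array([ 0.1115, -0.0162, -0.0729])}
```

arm_command:
  xyz:
    - [-0.0002,0.001,0]
    - [-0.0002,0.001,0]
    - [-0.0002,0.001,0]
    - [-0.0002,0.001,0]
    - [-0.0002,0.001,0]
  rot:
    - [0,0,-0.05]
    - [0,0,-0.1]
    - [0,0,-0.15]
    - [0,0,-0.2]
    - [0,0,-0.2]

```text
time: 16.72
ee_pos: [0.5699, 0.0685, 0.0636]
eef_rot: [-0.003, 1.0, -0.0, 0.001]
ft_force: [0.9, -2.1, 3.5]
width: 0.029
grip_force: 45.0
```

```bash
cat > st.py <<'E'
import numpy as np
from bench import r
s=r.read_state();q=s["eef_rot"];yaw=np.arctan2(q[1]**2-q[0]**2,2*q[0]*q[1])
h=np.array([-.208,.978]);n=np.array([.978,.208]);f=s["ft_force"];p=s["ee_pos"]-[.5699,.0685,.0636]
print("t %.1f yaw %.3f Tz %.3f Fh %.1f Fn %.1f Fz %.1f  dh %.4f dn %.4f w %.4f"%(s["time"],yaw,s["torque"][2],f[:2]@h,f[:2]@n,f[2],p[:2]@h,p[:2]@n,s["width"]),s["joint_positions"][6].round(2))
E
python3 st.py
```

```text
t 16.7 yaw 1.576 Tz 0.018 Fh -2.2 Fn 0.4 Fz 3.5  dh 0.0000 dn -0.0000 w 0.0290 1.55
```

arm_command:
  xyz:
    - [0,0,0]
    - [0,0,0]
    - [0,0,0]
    - [0,0,0]
  rot:
    - [0,0,-0.05]
    - [0,0,-0.1]
    - [0,0,-0.15]
    - [0,0,-0.2]

```text
time: 17.05
ee_pos: [0.5699, 0.0684, 0.0635]
eef_rot: [0.096, 0.995, -0.0, 0.001]
ft_force: [1.0, -3.5, 3.3]
width: 0.0288
grip_force: 45.0
```

```bash
python3 st.py
```

```text
t 17.1 yaw 1.378 Tz 0.256 Fh -3.6 Fn 0.2 Fz 3.3  dh -0.0001 dn -0.0001 w 0.0288 1.37
```

arm_command:
  xyz:
    - [0,0,0]
    - [0,0,0]
  rot:
    - [0,0,-0.05]
    - [0,0,-0.1]

```text
time: 17.22
ee_pos: [0.5699, 0.0683, 0.0635]
eef_rot: [0.146, 0.989, -0.0, 0.001]
ft_force: [1.0, -3.5, 4.1]
width: 0.0296
grip_force: 45.0
```

```bash
python3 st.py
```

```text
t 17.2 yaw 1.278 Tz 0.192 Fh -3.6 Fn 0.2 Fz 4.1  dh -0.0002 dn -0.0001 w 0.0296 1.28
```

Friction only so far (~0.19 N·m), so I'll continue.

arm_command:
  xyz:
    - [0,0,0]
    - [0,0,0]
    - [0,0,0]
  rot:
    - [0,0,-0.05]
    - [0,0,-0.1]
    - [0,0,-0.15]

```text
time: 17.47
ee_pos: [0.5699, 0.0683, 0.0636]
eef_rot: [0.22, 0.976, -0.0, 0.001]
ft_force: [0.9, -4.6, 4.4]
width: 0.0289
grip_force: 45.0
```

```bash
python3 st.py
```

```text
t 17.5 yaw 1.128 Tz 0.208 Fh -4.7 Fn -0.1 Fz 4.4  dh -0.0002 dn -0.0001 w 0.0289 1.14
```

arm_command:
  xyz:
    - [0,0,0]
    - [0,0,0]
    - [0,0,0]
  rot:
    - [0,0,-0.05]
    - [0,0,-0.1]
    - [0,0,-0.15]

```text
time: 17.72
ee_pos: [0.5698, 0.0682, 0.0635]
eef_rot: [0.292, 0.956, -0.0, 0.001]
ft_force: [1.0, -4.7, 5.3]
width: 0.0293
grip_force: 45.0
```

```bash
python3 st.py
```

```text
t 17.7 yaw 0.978 Tz 0.217 Fh -4.8 Fn -0.0 Fz 5.3  dh -0.0003 dn -0.0002 w 0.0293 1.0
```

arm_command:
  xyz:
    - [0,0,0]
    - [0,0,0]
    - [0,0,0]
  rot:
    - [0,0,-0.05]
    - [0,0,-0.1]
    - [0,0,-0.15]

```text
time: 17.97
ee_pos: [0.5698, 0.0681, 0.0636]
eef_rot: [0.363, 0.932, -0.0, 0.001]
ft_force: [0.5, -4.0, 5.4]
width: 0.0292
grip_force: 45.0
```

```bash
python3 st.py
```

```text
t 18.0 yaw 0.828 Tz 0.348 Fh -4.0 Fn -0.3 Fz 5.4  dh -0.0003 dn -0.0002 w 0.0292 0.86
```

arm_command:
  xyz:
    - [0,0,0]
  rot:
    - [0,0,-0.05]

```text
time: 18.05
ee_pos: [0.57, 0.0683, 0.0636]
eef_rot: [0.386, 0.922, -0.0, 0.001]
ft_force: [2.4, -3.1, 4.3]
width: 0.029
grip_force: 45.0
```

```bash
python3 st.py
```

```text
t 18.1 yaw 0.778 Tz 0.339 Fh -3.6 Fn 1.7 Fz 4.3  dh -0.0003 dn 0.0001 w 0.0290 0.82
```

arm_command:
  xyz:
    - [0,0,0]
    - [0,0,0]
  rot:
    - [0,0,-0.05]
    - [0,0,-0.05]

```text
time: 18.22
ee_pos: [0.5706, 0.0685, 0.0637]
eef_rot: [0.409, 0.912, 0.0, 0.002]
ft_force: [4.5, -2.8, 1.7]
width: 0.0294
grip_force: 45.0
```

```bash
python3 st.py
```

```text
t 18.2 yaw 0.727 Tz 0.138 Fh -3.7 Fn 3.9 Fz 1.7  dh -0.0002 dn 0.0007 w 0.0294 0.77
```

The carriage is now shifting sideways, so I'll follow it laterally while turning.

arm_command:
  xyz:
    - [0.001,0.0002,0]
    - [0.0016,0.0003,0]
  rot:
    - [0,0,-0.05]
    - [0,0,-0.1]

```text
time: 18.38
ee_pos: [0.5716, 0.0686, 0.0636]
eef_rot: [0.454, 0.891, -0.0, 0.001]
ft_force: [0.6, -4.3, 4.3]
width: 0.0288
grip_force: 45.0
```

```bash
python3 st.py
```

```text
t 18.4 yaw 0.628 Tz 0.345 Fh -4.4 Fn -0.3 Fz 4.3  dh -0.0003 dn 0.0017 w 0.0288 0.68
```

arm_command:
  xyz:
    - [0.0006,0.0001,0]
  rot:
    - [0,0,-0.05]

```text
time: 18.47
ee_pos: [0.5719, 0.0686, 0.0635]
eef_rot: [0.476, 0.879, -0.0, 0.001]
ft_force: [-1.5, -4.3, 5.7]
width: 0.0292
grip_force: 45.0
```

```bash
python3 st.py
```

```text
t 18.5 yaw 0.578 Tz 0.318 Fh -3.9 Fn -2.3 Fz 5.7  dh -0.0003 dn 0.0020 w 0.0292 0.64
```

arm_command:
  xyz:
    - [0,0,0]
    - [0,0,0]
  rot:
    - [0,0,-0.05]
    - [0,0,-0.05]

```text
time: 18.63
ee_pos: [0.5719, 0.0687, 0.0635]
eef_rot: [0.498, 0.867, -0.0, 0.001]
ft_force: [-0.7, -3.7, 6.3]
width: 0.0286
grip_force: 45.0
```

```bash
python3 st.py
```

```text
t 18.6 yaw 0.527 Tz 0.234 Fh -3.5 Fn -1.5 Fz 6.3  dh -0.0002 dn 0.0020 w 0.0286 0.59
```

arm_command:
  xyz:
    - [0,0,0]
  rot:
    - [0,0,-0.05]

```text
time: 18.72
ee_pos: [0.5719, 0.0686, 0.0635]
eef_rot: [0.518, 0.855, -0.0, 0.001]
ft_force: [-1.0, -4.8, 5.3]
width: 0.0293
grip_force: 45.0
```

```bash
python3 st.py
```

```text
t 18.7 yaw 0.481 Tz 0.390 Fh -4.5 Fn -1.9 Fz 5.3  dh -0.0003 dn 0.0020 w 0.0293 0.55
```

arm_command:
  xyz:
    - [0,0,0]
  rot:
    - [0,0,-0.05]

```text
time: 18.8
ee_pos: [0.5718, 0.0686, 0.0636]
eef_rot: [0.541, 0.841, -0.0, 0.001]
ft_force: [-0.3, -4.7, 5.5]
width: 0.0288
grip_force: 45.0
```

```bash
python3 st.py
```

```text
t 18.8 yaw 0.429 Tz 0.542 Fh -4.5 Fn -1.3 Fz 5.5  dh -0.0003 dn 0.0019 w 0.0288 0.5
```

arm_command:
  xyz:
    - [0,0,0]
    - [0,0,0]
  rot:
    - [0,0,0]
    - [0,0,0]

```text
time: 18.97
ee_pos: [0.5718, 0.0688, 0.0635]
eef_rot: [0.54, 0.842, -0.0, 0.001]
ft_force: [-0.2, -2.8, 6.3]
width: 0.0292
grip_force: 45.0
```

```bash
python3 st.py
```

```text
t 19.0 yaw 0.430 Tz 0.165 Fh -2.7 Fn -0.7 Fz 6.3  dh -0.0001 dn 0.0019 w 0.0292 0.51
```

arm_command:
  xyz:
    - [0,0,0]
  rot:
    - [0,0,-0.05]

```text
time: 19.05
ee_pos: [0.5718, 0.0687, 0.0636]
eef_rot: [0.56, 0.828, -0.0, 0.001]
ft_force: [0.3, -3.7, 5.7]
width: 0.0289
grip_force: 45.0
```

```bash
python3 st.py
```

```text
t 19.1 yaw 0.382 Tz 0.503 Fh -3.7 Fn -0.5 Fz 5.7  dh -0.0002 dn 0.0020 w 0.0289 0.46
```

arm_command:
  xyz:
    - [0,0,0]
  rot:
    - [0,0,-0.045]

```text
time: 19.13
ee_pos: [0.5718, 0.0687, 0.0636]
eef_rot: [0.58, 0.815, -0.0, 0.001]
ft_force: [-0.2, -3.9, 6.4]
width: 0.0291
grip_force: 45.0
```

```bash
python3 st.py
```

```text
t 19.1 yaw 0.334 Tz 0.600 Fh -3.8 Fn -1.0 Fz 6.4  dh -0.0002 dn 0.0019 w 0.0291 0.42
```

Torque has risen well above friction, and the estimated clamp force is about 23–30 N. I'll stop turning, let go, and rise.

arm_command:
  xyz:
    - [0,0,0]
    - [0,0,0]
    - [0,0,0]
    - [0,0,0]
    - [0,0,0.01]
    - [0,0,0.03]
    - [0,0,0.06]
    - [0,0,0.1]
    - [0,0,0.14]
    - [0,0,0.14]
  rot:
    - [0,0,0]
    - [0,0,0]
    - [0,0,0]
    - [0,0,0]
    - [0,0,0]
    - [0,0,0]
    - [0,0,0]
    - [0,0,0]
    - [0,0,0]
    - [0,0,0]
  grip: 0.47

```text
time: 19.97
ee_pos: [0.5748, 0.0694, 0.2112]
eef_rot: [0.58, 0.815, 0.004, 0.003]
ft_force: [0.7, 0.3, 0.3]
width: 0.0407
grip_force: 0.0
```

```bash
python3 st.py
python3 - <<'E'
from h import *
for c in("wrist","scene","side"):
    _,T=snap(c,c+"6");find(c,["carriage_nose","stop_face","carriage","knob_grip"],T)
cv2.imwrite("pics/m6.png",cv2.vconcat([cv2.imread("pics/wrist6.png")[60:260],cv2.resize(cv2.imread("pics/scene6.png")[160:260,290:430],(640,400),interpolation=cv2.INTER_CUBIC)]))
E
```

```text
t 20.0 yaw 0.334 Tz 0.044 Fh 0.2 Fn 0.8 Fz 0.3  dh -0.0001 dn 0.0050 w 0.0407 0.32
wrist carriage_nose 0.65 [0.4968 0.0882 0.0461] [254. 146.]
wrist stop_face 0.88 [0.496  0.086  0.0486] [252. 148.]
wrist carriage 0.64 [0.5086 0.0522 0.0253] [258. 177.]
wrist knob_grip 0.93 [0.5727 0.0711 0.0745] [316. 188.]
scene carriage_nose 0.79 [0.4969 0.0875 0.0432] [354. 198.]
scene stop_face 0.46 [0.4964 0.089  0.0491] [354. 196.]
scene carriage 0.82 [0.5065 0.0553 0.0246] [346. 208.]
scene knob_grip 0.85 [0.5707 0.0644 0.074 ] [363. 209.]
side carriage_nose 0.87 [0.5012 0.0905 0.0456] [309. 213.]
side stop_face 0.63 [0.4983 0.0918 0.0445] [309. 214.]
side carriage 0.88 [0.5107 0.0593 0.0231] [312. 210.]
side knob_grip 0.66 [0.5698 0.0733 0.0687] [295. 196.]
```

View pics/m6.png

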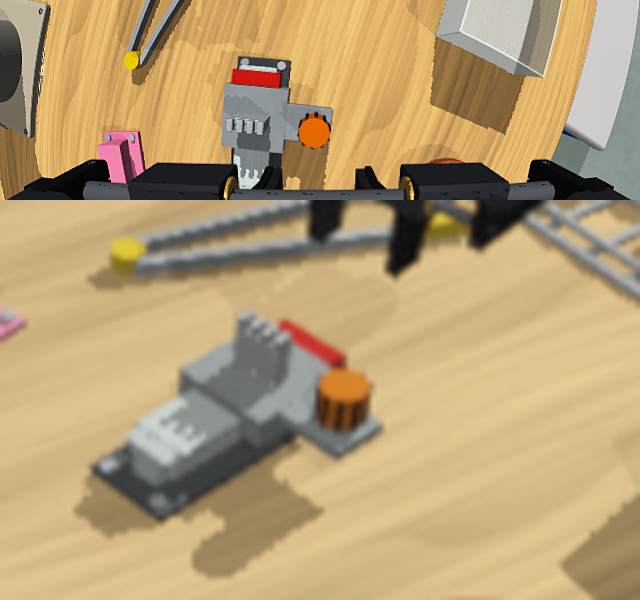

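The carriage is still flush against the red stop (255,78 in the strip), shifted slightly sideways by the clamp. The bystanders in view have not moved, and the gripper is clear. I'll hand the job in.

```bash
python3 -c "
from bench import r
print(r.close_job())"
```

```text
the job is handed in; nothing more can be done
None
```

The carriage is on the aluminium rail, flush against the red stop, with its knob tightened to an estimated 23–30 N before letting go. The gripper is clear, and the job was handed in at about 20 s; no verdict was reported.

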